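Move the spring clip from the sold lot's card to the next and hold it open there

TASK

The lot with the red sold dot is finished, so squeeze the handles of the spring clip on its card until the jaws let go, draw the clip off without dragging the card, and bring it to the plain card, leaving everything else as it stands. Finish holding it there, not letting go: clip level and wide open, one jaw on each side of the plain card's right-hand edge (as the robot sees it) about half-way up, the edge well inside the jaws but the clip not touching the card, so that the clerk can slip a bid sheet in before it bites.

Things in the scene. Friction and masses are not known exactly. Their poses are not given: they have to be found in the camera images.
- clip: big sprung clothes-peg clip, black with orange handles and jaw pads, 107 mm long, 22 high, 85 g. Origin on the pivot at mid-height, x to the jaws, z up along the pivot. Starts level about 95 mm up, biting the sold card's right-hand edge, jaws along that stand's +y, tips 11 to 16 mm past the edge. This frame belongs to the +y arm, which turns half the joint value when squeezed
- clip_grip (a point): between the handles, (-40, 0, 0) in the clip's frame: the place to pinch. Handles' outer faces are 46 mm apart here, 58 at their ends (x = -60), nearly parallel and 22 apart when squeezed to the stop. While they are squeezed the clip creeps up to 5 mm forward (to its jaws) in the fingers
- clip_arm (a joint): opening of the clip, rad: 0 shut on a 4 mm card, -0.06 shut on nothing, 0.58 at its stop. Each 0.1 rad parts the jaw tips by 4.6 mm. A spring shuts it: at clip_grip about 7 N starts it and 13 N holds it at the stop; let go, it snaps shut
- clip_jaw_a (a point): tip of one jaw, inner edge, mid-height: (46, 2, 0) in the clip's frame, on the robot's side of the sold card. The jaw pads run x = 31 to 47; the throat between the arms ends at the coil, 5 mm ahead of the pivot
- clip_jaw_b (a point): tip of the other jaw, on the moving arm, inner edge, mid-height: (46, -2, 0) in the clip's frame when the joint is 0
- sold_stand: loose beech block 60 x 92 x 22 mm with an upright stiff cream card, green border, 4 mm thick (x -2 to 2), 110 wide (y -55 to 55), top at z = 137; 0.8 kg, slides if shoved. Origin: centre of the underside; the face looks along -x, roughly to the robot, so the right-hand edge is at y = -55. Its card has a red sold dot, 34 mm across, on each face, and carries the clip
- next_stand: loose beech block 60 x 92 x 22 mm with an upright stiff cream card, green border, 4 mm thick (x -2 to 2), 110 wide (y -55 to 55), top at z = 137; 0.8 kg, slides if shoved. Origin: centre of the underside; the face looks along -x, roughly to the robot, so the right-hand edge is at y = -55. Its card is plain, with no dot
- sold_edge (a point): on the sold card's right-hand vertical edge, about where the clip bites: (0, -55, 95) in its stand's frame
- next_edge (a point): on the plain card's right-hand vertical edge, half-way up: (0, -55, 80) in its stand's frame
- candlestick: turned brass candlestick, 91 mm foot, 112 mm tall; origin under its centre; to be left alone
- ink_bottle: square glass ink bottle with black cap, 44 x 44 x 63 mm; origin under its centre; to be left alone
- cotton_reel_1: wooden reel of red cotton, 31 mm across, 42 mm tall; origin under its centre; to be left alone
- cotton_reel_2: wooden reel of blue cotton, 31 mm across, 42 mm tall; origin under its centre; to be left alone
- nail_tin: round red tin, 67 mm across, 48 mm tall; origin under its centre; to be left alone
Mind the look-alikes: they are no part of the job. What is shaped like the clip but turquoise is not meant.

How it is judged:
By the outcome, as a careful person would: the job done as asked, in the order asked, and still so for the second after the job is handed in, while the arm keeps its last pose, push and grip.
It also fails if it takes over 38 s, if anything falls off the work surface, if the arm or the gripper's body presses on something with over 40 N, if the wrist force passes 120 N, or if a joint passes its speed limit or range.

ROBOT

A 6-joint arm with a two-finger parallel gripper is mounted at the origin on the work surface; the furniture and walls round the work are solid. World frame = base frame: x ahead of the robot, y to its left, z up, the work surface at z = 0. Lengths are in m, angles in degrees, forces in N, time in s.
With the tool pointing down it reaches from about 0.3 to 0.85 m from the base axis. Payload 4.2 kg.
Tool frame: the origin (TCP) lies where the fingers leave the gripper's body, on its centre line; the fingertips stand 78 mm ahead of it and the grasp point (between the pads) lies 60 mm ahead of it (grip_point_offset is the distance from the TCP to the grasp point, in m); z points along the fingers, y is the line along which they close (so a half turn about z gives the same grasp; the last joint's range is limited). The gripper opens to 91 mm and grips with 3 to 60 N. Pads are 32 mm wide; open, the fingers measure 118 mm over their backs; the gripper's body (76 mm by 178 mm) begins 60 mm behind the grasp point.
Start: joints at [-65.26, 18.312, 89.639, -0, 72.044, -1.146], TCP at [0.251, -0.517, 0.292] pointing down, gripper open.
Joint ranges: [-177.97, 177.97], [-48.28, 115.42], [12.27, 149.76], [-77.06, 257.06], [2.81, 150.46], [-146.56, 146.56]. Speed limits (degrees/s): [147.25, 147.25, 180, 180, 180, 180].

INTERFACE

Orientations are given as a 3x3 rotation matrix whose columns are the frame's x, y, z axes.
In Python, from station import * gives the robot as it stands.
- The arm moves only by the tool send_rows, never from a script. Its argument "commands" is a list of rows, each a list of 3 entries, a list of its own where there are three numbers: the turn, a rotation vector about the tool's x, y, z in degrees, then the shift along the tool's x, y, z in cm, then the closure in counts, from 0 (fully open) to 255 (shut). A call has 1 to 12 rows; each row is the pose to reach, as a shift and turn from the pose commanded when the call began, along the tool's axes at that moment; what a row does not reach only later rows make up. A row lasts 1/12 s, in which the tool goes at most 41.7 mm and 7.16 degrees, less where a joint would pass 70% of its speed; a pose out of reach is approached as far as the arm can. A call with a gripper value outside its range is refused whole. The fingers move at their own pace and stop on an object; the grip force is fixed at half the most. Time passes only in rows, so rows that repeat a pose let the fingers close. It gives the time, the measured TCP pose, the force, the opening and the grip force at its end, in the units of the state.
- get_obs(): the state, without advancing time (a new reading comes with each control period).
- grab_frame(name): name is "side" or "top" or "wrist"; returns a dict with "image" (384x512x3 uint8, blue, green, red), "K" (3x3 intrinsics, pixels), "R" (3x3) and "t" (3): a world point X has camera coordinates R X + t. Camera axes: x right, y down, z forward; pixel columns grow to the right and rows downward; lengths in m; the calibration is good to about 2 mm. A picture is of the moment at which its call begins. There is no depth.
- finish_job(): hands the job in; it is judged then, once.
The state is a dict: "t": time; "joint_pos": joint angles; "joint_velocities": joint speeds; "effort": joint torques, N m; "position": TCP position; "ee_rot": TCP orientation; "ft_force": force on the tool from outside, world axes, zero at the start; "moment": the same for the moment, N m; "gripper_width": finger opening in m; "grip_force": force on a finger pad.
Only numpy, scipy, OpenCV 4.12 (cv2) and the standard library are available. Lean on these libraries where they do the work, as an engineer would, in place of code of your own. Each camera call takes 0.05 s, during which the arm holds its last target. There are 200 camera calls.

## Working session

There is one attempt and no reset: what is moved stays moved. The work goes in short steps, Python scripts to look and compute and a tool call to move; the robot and the scene stay as the last step left them, time stands still between calls to the robot, and variables do not carry over. Pictures are saved under pics/ and viewed, at most 10 in all, crops included, and the job is handed in when it is done.

Besides the shell and the picture viewer there is one more tool, called as name(argument=value, ...), one argument or row to a line, values as JSON. send_rows: Moves the arm, as the interface text tells. Its arguments: {"type":"object","properties":{"commands":{"type":"array"}},"required":["commands"]}

```bash
mkdir -p pics; ls; python3 - <<'E'
from station import *
import cv2
for n in("side","top"):
    f=grab_frame(n); cv2.imwrite(f"pics/{n}0.png",cv2.resize(f["image"],(800,600)) if 0 else f["image"])
    print(n,f["K"].tolist(),f["R"].round(4).tolist(),f["t"].round(4).tolist())
o=get_obs();print({k:o[k] for k in("t","position","ee_rot","ft_force","gripper_width")})
E
```

```text
pics
side [[376.1885769916897, 0.0, 254.93427039445464], [0.0, 376.1885769916897, 195.3748177110484], [0.0, 0.0, 1.0]] [[0.8421, 0.5393, 0.0015], [0.4317, -0.6726, -0.6011], [-0.3231, 0.5068, -0.7992]] [-0.4113, -0.1534, 1.0812]
top [[347.26750502482713, 0.0, 253.18192900046387], [0.0, 347.26750502482713, 189.85591119120065], [0.0, 0.0, 1.0]] [[-0.1004, -0.9949, 0.0074], [-0.967, 0.0958, -0.2363], [0.2344, -0.0309, -0.9717]] [0.046, 0.5327, 0.8089]
{'t': 0.1, 'position': array([ 0.25087859, -0.51702932,  0.29150287]), 'ee_rot': array([[ 8.99665932e-01,  4.36578436e-01, -6.92071376e-04],
       [ 4.36578985e-01, -8.99664841e-01,  1.40120035e-03],
       [-1.08984276e-05, -1.56275604e-03, -9.99998779e-01]]), 'ft_force': array([ 0.44264477, -0.66960512,  0.77775082]), 'gripper_width': 0.09132521252204573}
```

View pics/side0.png

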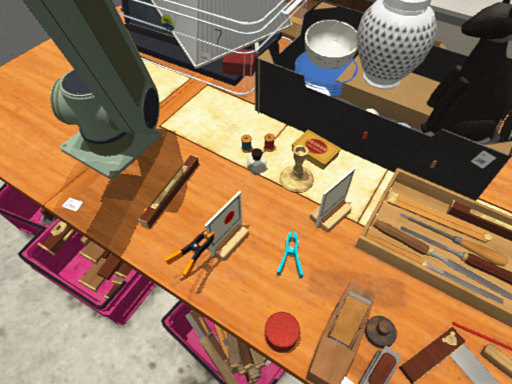

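View pics/top0.png

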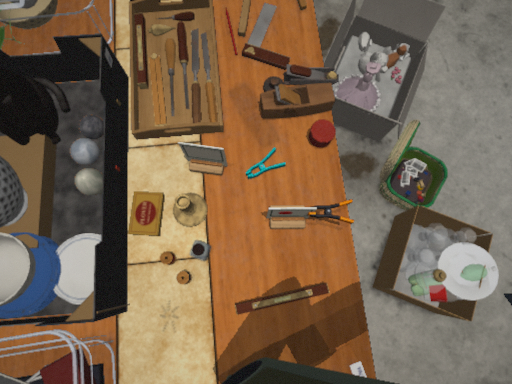

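Candidates for the clip: the orange/black one at top (330,211) / side (190,250), on the card with the red dot, and the turquoise one at top (265,163) / side (290,255), lying loose. The orange/black one fits the description. The plain card is at top (205,155) / side (335,197). I'll confirm in one enlarged composite crop.

```bash
python3 - <<'E'
import cv2,numpy as np
s=cv2.imread("pics/side0.png");t=cv2.imread("pics/top0.png")
a=cv2.resize(s[165:285,160:360],(800,480),interpolation=cv2.INTER_CUBIC)[:, :]
b=cv2.resize(t[135:235,170:360],(760,400),interpolation=cv2.INTER_CUBIC)
c=np.zeros((600,800,3),np.uint8)
c[:300,:500]=cv2.resize(s[165:285,160:360],(500,300),interpolation=cv2.INTER_CUBIC)
c[300:,:570]=cv2.resize(t[135:235,170:360],(570,300),interpolation=cv2.INTER_CUBIC)
cv2.imwrite("pics/c1.png",c)
E
```

```text
(no output)
```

View pics/c1.png

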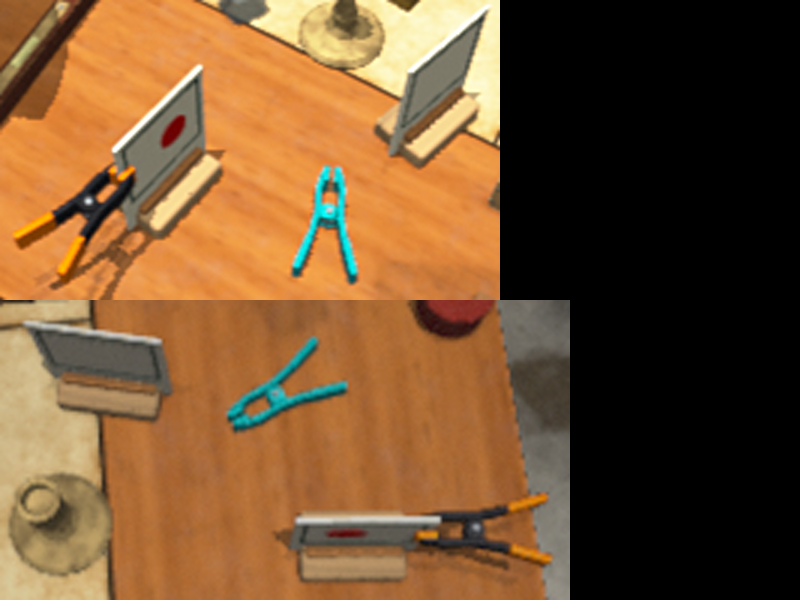

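The composite confirms it: the orange/black clip bites the right edge of the dotted card, and the other card is plain. Now triangulating from both views.

```bash
cat > h.py <<'E'
import numpy as np, cv2
from station import *
CAM={"side":(np.array([[376.1886,0,254.934],[0,376.1886,195.375],[0,0,1]]),np.array([[0.8421,0.5393,0.0015],[0.4317,-0.6726,-0.6011],[-0.3231,0.5068,-0.7992]]),np.array([-0.4113,-0.1534,1.0812])),
"top":(np.array([[347.2675,0,253.182],[0,347.2675,189.856],[0,0,1]]),np.array([[-0.1004,-0.9949,0.0074],[-0.967,0.0958,-0.2363],[0.2344,-0.0309,-0.9717]]),np.array([0.046,0.5327,0.8089]))}
def P(c):
    K,R,t=c; return K@np.c_[R,t]
def proj(c,X):
    p=P(c)@np.r_[X,1]; return p[:2]/p[2]
def tri(c1,p1,c2,p2):
    X=cv2.triangulatePoints(P(c1),P(c2),np.array(p1,float),np.array(p2,float))[:,0]; X=X[:3]/X[3]
    return X.round(4), [np.linalg.norm(proj(c,X)-p).round(1) for c,p in((c1,p1),(c2,p2))]
def tool(X,o=None):
    "world point in the tool frame, cm"
    o=o or get_obs(); return (o["ee_rot"].T@(np.array(X)-o["position"])*100).round(2)
E
python3 - <<'E'
from h import *
S,T=CAM["side"],CAM["top"]
for n,s,t in [("sold R top",(206.4,225),(316.7,207.3)),("sold L top",(240.8,192.2),(269,207.3)),("next R top",(322,203),(224,149)),("next L top",(355.2,169.8),(180,143.3)),
 ("pivot",(195.6,245.4),(328,211)),("hA +x?",(186,273.8),(352.3,201.7)),("hB",(167.2,261),(352.7,221))]:
    print(n,*tri(S,s,T,t))
f=grab_frame("wrist");o=get_obs()
Rw,tw=f["R"],f["t"]
print("cam centre in tool cm",tool(-Rw.T@tw,o),"cam axes in tool\n",(Rw@o["ee_rot"]).round(3),f["K"].round(1).tolist())
E
```

```text
sold R top [ 0.4631 -0.1428  0.1388] [np.float64(0.8), np.float64(0.8)]
sold L top [ 0.474  -0.0357  0.1361] [np.float64(0.5), np.float64(0.6)]
next R top [0.6297 0.053  0.1114] [np.float64(1.1), np.float64(1.2)]
next L top [0.6521 0.159  0.1299] [np.float64(1.0), np.float64(1.1)]
pivot [ 0.4574 -0.1765  0.1019] [np.float64(0.4), np.float64(0.4)]
hA +x? [ 0.4768 -0.2365  0.0985] [np.float64(1.9), np.float64(1.8)]
hB [ 0.4288 -0.2326  0.0957] [np.float64(0.5), np.float64(0.5)]
cam centre in tool cm [ 7.53  0.04 -9.24] cam axes in tool
 [[-0.     1.     0.   ]
 [-0.965 -0.    -0.264]
 [-0.264 -0.     0.965]] [[284.2, 0.0, 255.1], [0.0, 284.2, 190.2], [0.0, 0.0, 1.0]]
```

```bash
python3 - <<'E'
from h import *
print(tool([0.456,-0.2155,0.25]), get_obs()["t"])
E
```

```text
[ 31.62 -18.17   4.19] 0.15
```

send_rows(
  commands=[
    [[0,0,-7],[3.5,-2,0.4],0],
    [[0,0,-14],[7,-4,0.9],0],
    [[0,0,-21],[10.5,-6,1.4],0],
    [[0,0,-28],[14,-8,1.9],0],
    [[0,0,-35],[17.5,-10,2.3],0],
    [[0,0,-42],[21,-12,2.8],0],
    [[0,0,-49],[24.5,-14,3.2],0],
    [[0,0,-56],[28,-16,3.7],0],
    [[0,0,-58.6],[31.6,-18.2,4.2],0],
    [[0,0,-58.6],[31.6,-18.2,4.2],0],
    [[0,0,-58.6],[31.6,-18.2,4.2],0],
    [[0,0,-58.6],[31.6,-18.2,4.2],0],
  ],
)

```text
t: 1.15
position: [0.4557, -0.2157, 0.2501]
ee_rot: [[0.096, 0.995, -0.001], [0.995, -0.096, -0.0], [-0.0, -0.001, -1.0]]
ft_force: [0.8, -0.9, -0.8]
gripper_width: 0.0912
grip_force: 0.0
```

```bash
python3 - <<'E'
from h import *
f=grab_frame("wrist");o=get_obs();cv2.imwrite("pics/w1.png",cv2.resize(f["image"],(800,600),interpolation=cv2.INTER_CUBIC))
np.savez("w1.npz",K=f["K"],R=f["R"],t=f["t"])
print(o["t"],o["position"],o["ee_rot"].round(3).tolist(),o["ft_force"])
E
```

```text
1.2 [ 0.45545766 -0.21631942  0.25026393] [[0.097, 0.995, -0.0], [0.995, -0.097, -0.0], [-0.001, -0.0, -1.0]] [-0.81243511  0.27085693  0.13001856]
```

View pics/w1.png

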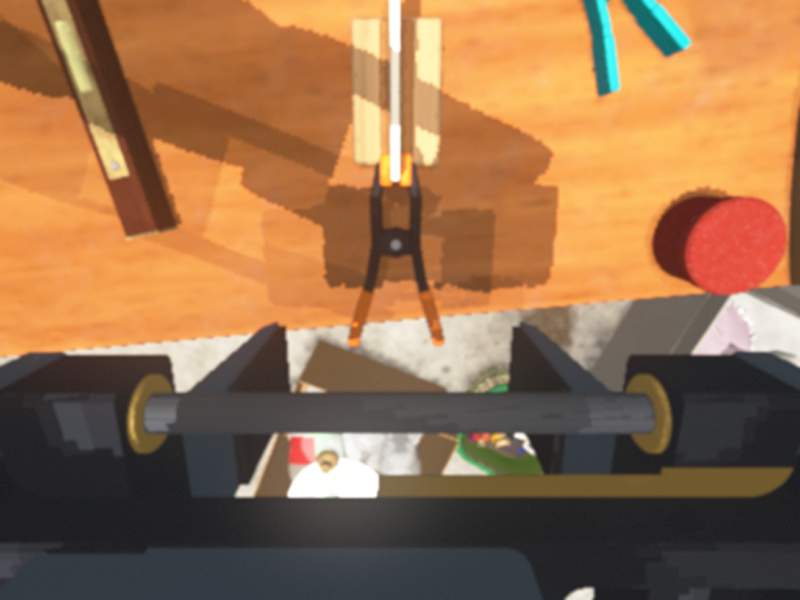

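The wrist view shows the clip between the fingers: pivot (396,243), handle ends (354,343) and (438,343), card edge top (395,180). All are nearly on the tool's centre column (398.6), and the turquoise clip is well away.

```bash
python3 - <<'E'
from h import *
d=np.load("w1.npz");C=(d["K"],d["R"],d["t"]);o=get_obs()
def ray(p,z):
    v=C[1].T@np.linalg.inv(C[0])@np.r_[np.array(p)/1.5625,1];c=-C[1].T@C[2]
    return c+v*(z-c[2])/v[2]
for n,p,z in[("pivot",(396,243),.107),("hl",(354,343),.106),("hr",(438,343),.106),("card R top",(395,180),.137),("card far",(393.5,0),.137),("jawtip",(395,156),.106)]:
    X=ray(p,z);print(n,X.round(4),tool(X,o))
print(tri(C,np.array((396,243))/1.5625,CAM["top"],(328,211)),tri(C,np.array((396,243))/1.5625,CAM["side"],(195.6,245.4)))
print(tri(C,np.array((395,180))/1.5625,CAM["side"],(206.4,225)))
E
```

```text
pivot [ 0.459 -0.176  0.107] [ 4.05 -0.04 14.32]
hl [ 0.4296 -0.2306  0.106 ] [-1.67 -2.43 14.43]
hr [ 0.4772 -0.2352  0.106 ] [-1.66  2.35 14.43]
card R top [ 0.4619 -0.1434  0.137 ] [ 7.33 -0.06 11.32]
card far [ 0.4682 -0.0731  0.137 ] [14.39 -0.12 11.32]
jawtip [ 0.4628 -0.1319  0.106 ] [ 8.48 -0.09 14.42]
(array([ 0.4583, -0.1788,  0.0931]), [np.float64(1.0), np.float64(0.2)]) (array([ 0.4589, -0.1765,  0.1036]), [np.float64(0.1), np.float64(0.0)])
(array([ 0.4632, -0.1422,  0.1381]), [np.float64(2.6), np.float64(0.5)])
```

send_rows(
  commands=[
    [[0,0,0],[0,-0.05,2],0],
    [[0,0,0],[0,-0.05,4],0],
    [[0,0,0],[0,-0.05,6],0],
    [[0,0,0],[0,-0.05,8],0],
    [[0,0,0],[0,-0.05,9],40],
    [[0,0,0],[0,-0.05,9.5],80],
    [[0,0,0],[0,-0.05,9.5],100],
    [[0,0,0],[0,-0.05,9.5],110],
    [[0,0,0],[0,-0.05,9.5],115],
    [[0,0,0],[0,-0.05,9.5],115],
    [[0,0,0],[0,-0.05,9.5],115],
  ],
)

```text
t: 2.12
position: [0.4557, -0.2157, 0.156]
ee_rot: [[0.096, 0.995, 0.001], [0.995, -0.096, -0.001], [-0.001, 0.001, -1.0]]
ft_force: [0.0, 0.4, -0.1]
gripper_width: 0.0507
grip_force: 5.7
```

```bash
python3 - <<'E'
from h import *
f=grab_frame("wrist");cv2.imwrite("pics/w2.png",cv2.resize(f["image"],(800,600),interpolation=cv2.INTER_CUBIC))
o=get_obs();print(o["t"],o["position"],o["gripper_width"],o["grip_force"],o["ft_force"])
E
```

```text
2.1667 [ 0.45563902 -0.21563021  0.15580395] 0.05053079096611928 5.5872157495468855 [ 0.43964372 -0.73486372 -1.28619764]
```

View pics/w2.png

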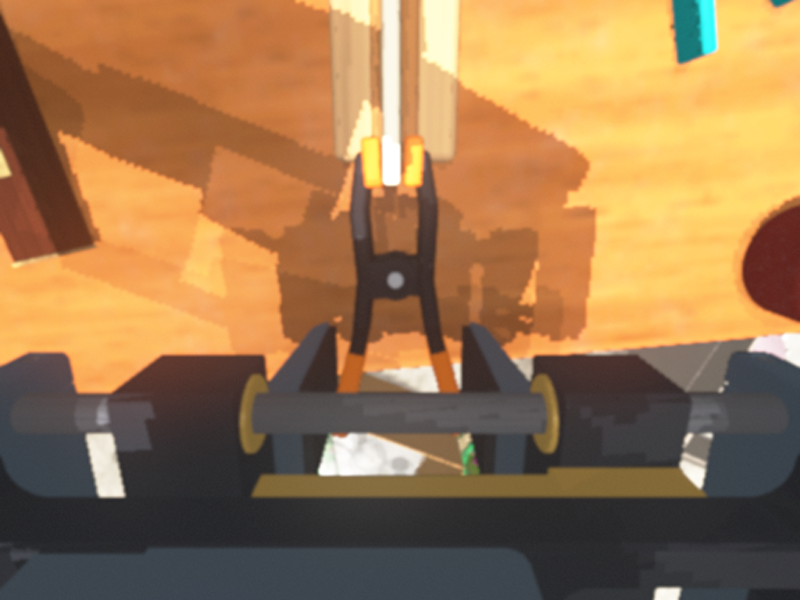

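The pads touch both handles and the clip (pivot at (396,281)) is centred. The card's end, columns 381–402, sits between jaw pads starting to part. Squeezing gradually.

send_rows(
  commands=[
    [[0,0,0],[0,0,0],130],
    [[0,0,0],[0,0,0],145],
    [[0,0,0],[0,0,0],160],
    [[0,0,0],[0,0,0],175],
    [[0,0,0],[0,0,0],190],
    [[0,0,0],[0,0,0],210],
    [[0,0,0],[0,0,0],255],
    [[0,0,0],[0,0,0],255],
    [[0,0,0],[0,0,0],255],
    [[0,0,0],[0,0,0],255],
  ],
)

```text
t: 3.0
position: [0.4554, -0.2156, 0.1553]
ee_rot: [[0.096, 0.995, 0.0], [0.995, -0.096, -0.0], [-0.0, 0.0, -1.0]]
ft_force: [-0.3, -0.3, -1.0]
gripper_width: 0.0221
grip_force: 30.0
```

```bash
python3 - <<'E'
from h import *
f=grab_frame("wrist");cv2.imwrite("pics/w3.png",cv2.resize(f["image"],(800,600),interpolation=cv2.INTER_CUBIC))
np.savez("w3.npz",K=f["K"],R=f["R"],t=f["t"])
o=get_obs();print(o["t"],o["position"],o["gripper_width"],o["grip_force"],o["ft_force"])
E
```

```text
3.05 [ 0.4553673  -0.21559593  0.15526144] 0.021757839266581636 29.99825030565262 [ 0.85611517 -0.72020414 -0.60298084]
```

View pics/w3.png

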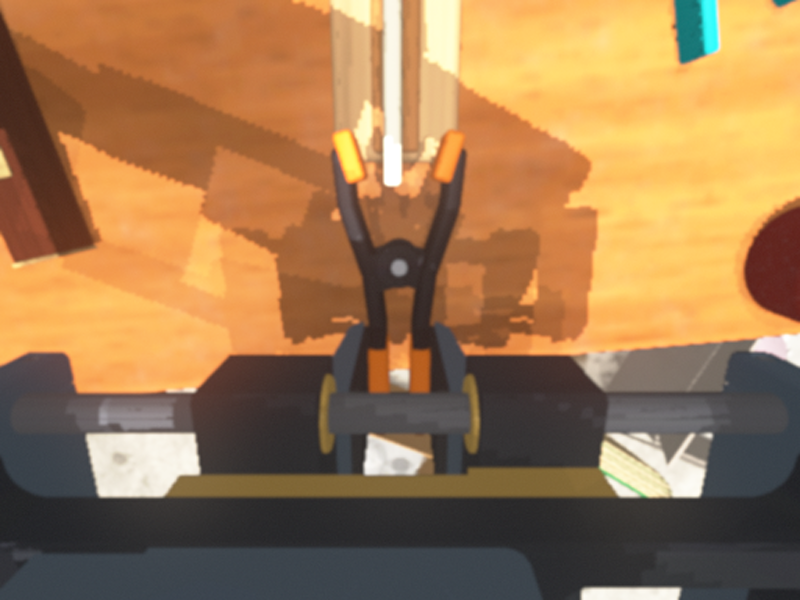

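The jaws are wide open: inner edges at columns about 360 and 440, with the card at 383–402 between them untouched. Drawing the clip straight off, then up.

send_rows(
  commands=[
    [[0,0,0],[-0.4,0,0],255],
    [[0,0,0],[-1.2,0,0],255],
    [[0,0,0],[-2.2,0,0],255],
    [[0,0,0],[-3.4,0,0],255],
    [[0,0,0],[-4.6,0,0],255],
    [[0,0,0],[-5.8,0,0],255],
    [[0,0,0],[-6.6,0,0],255],
    [[0,0,0],[-7,0,-1],255],
    [[0,0,0],[-7,0,-3.5],255],
    [[0,0,0],[-7,0,-6.5],255],
    [[0,0,0],[-7,0,-9],255],
    [[0,0,0],[-7,0,-10],255],
  ],
)

```text
t: 4.05
position: [0.4496, -0.2867, 0.2588]
ee_rot: [[0.097, 0.995, 0.005], [0.995, -0.097, -0.004], [-0.003, 0.006, -1.0]]
ft_force: [-0.2, 0.2, -0.7]
gripper_width: 0.0218
grip_force: 30.0
```

send_rows(
  commands=[
    [[0,0,0],[1,0.8,0],255],
    [[0,0,1],[3.5,2,0],255],
    [[0,0,2],[6,3.5,0],255],
    [[0,0,3],[9,5.2,0],255],
    [[0,0,4],[12,7,0],255],
    [[0,0,5],[15,8.8,0],255],
    [[0,0,6],[18,10.5,0],255],
    [[0,0,6],[21,12,0],255],
    [[0,0,6],[23,13,0],255],
    [[0,0,6],[24,13.6,0],255],
    [[0,0,6],[24.5,13.8,0],255],
    [[0,0,6],[24.5,13.8,0],255],
  ],
)

```text
t: 5.05
position: [0.6095, -0.0539, 0.2538]
ee_rot: [[0.198, 0.98, -0.003], [0.98, -0.198, 0.0], [-0.0, -0.002, -1.0]]
ft_force: [0.6, -0.4, -0.8]
gripper_width: 0.0218
grip_force: 30.0
```

```bash
python3 - <<'E'
from h import *
f=grab_frame("wrist");im=f["image"]
cv2.imwrite("pics/w4.png",cv2.resize(im,(800,600),interpolation=cv2.INTER_CUBIC))
np.savez("w4.npz",K=f["K"],R=f["R"],t=f["t"])
cv2.imwrite("pics/side4.png",grab_frame("side")["image"])
o=get_obs();print(o["t"],o["position"],o["ee_rot"].round(3).tolist(),o["gripper_width"],o["grip_force"],o["ft_force"])
E
```

```text
5.15 [ 0.60884634 -0.0554176   0.25455657] [[0.2, 0.98, -0.002], [0.98, -0.2, -0.001], [-0.001, -0.002, -1.0]] 0.021659971727223143 29.998260140419006 [-0.32027345 -0.65012002 -0.35358418]
```

View pics/w4.png

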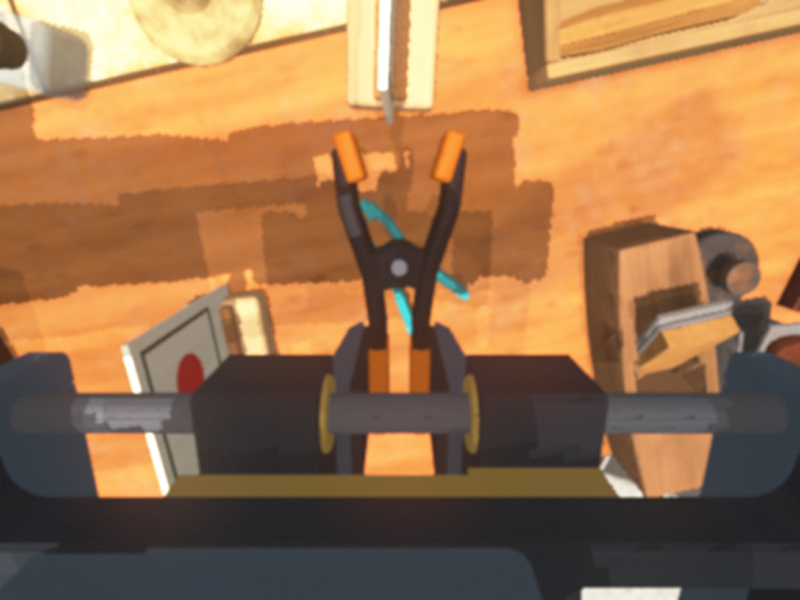

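The view shows the clip open and held: jaw tips (345,133) and (453,133), pivot (399,268). The plain card's right edge has its top at about (386,94) and runs down to (391,121). The sold stand is still standing.

```bash
python3 - <<'E'
from h import *
d=np.load("w4.npz");C=(d["K"],d["R"],d["t"]);o=get_obs()
def ray(p,z):
    v=C[1].T@np.linalg.inv(C[0])@np.r_[np.array(p)/1.5625,1];c=-C[1].T@C[2]
    return c+v*(z-c[2])/v[2]
for n,p,z in[("card R top",(386,94),.137),("card far",(388,0),.137),("edge bottom",(391,121),.022),("blk nl",(347,107),.022),("blk nr",(435,109),.022),("blk fl",(348,5),.022),("blk fr",(441,5),.022),
 ("pivot",(399,268),.206),("tipA",(334,150),.205),("tipB",(464,152),.205),("inA",(357,131),.205),("inB",(441,131),.205),("padendA",(366,180),.205),("padendB",(434,180),.205)]:
    X=ray(p,z);print(n,X.round(4),tool(X,o))
im=cv2.imread("pics/w4.png"); cv2.imwrite("pics/c4.png",cv2.resize(im[0:200,290:490],(600,600),interpolation=cv2.INTER_CUBIC))
E
```

```text
card R top [0.6263 0.0536 0.137 ] [11.04 -0.45 11.75]
card far [0.6345 0.0885 0.137 ] [14.62 -0.35 11.74]
edge bottom [0.6267 0.0553 0.022 ] [11.23 -0.43 23.25]
blk nl [0.5992 0.0699 0.022 ] [12.11 -3.41 23.25]
blk nr [0.6575 0.0568 0.022 ] [11.99  2.55 23.24]
blk fl [0.6138 0.129  0.022 ] [18.18 -3.17 23.25]
blk fr [0.6722 0.1171 0.022 ] [18.19  2.79 23.24]
pivot [ 0.6194 -0.0091  0.206 ] [4.76 0.12 4.85]
tipA [0.6073 0.0303 0.205 ] [ 8.37 -1.85  4.95]
tipB [0.6458 0.0219 0.205 ] [8.32 2.08 4.95]
inA [0.6154 0.0341 0.205 ] [ 8.91 -1.15  4.95]
inB [0.64   0.0291 0.205 ] [8.91 1.37 4.95]
padendA [0.6149 0.0198 0.205 ] [ 7.49 -0.9   4.95]
padendB [0.6354 0.0156 0.205 ] [7.5  1.19 4.95]
```

View pics/c4.png

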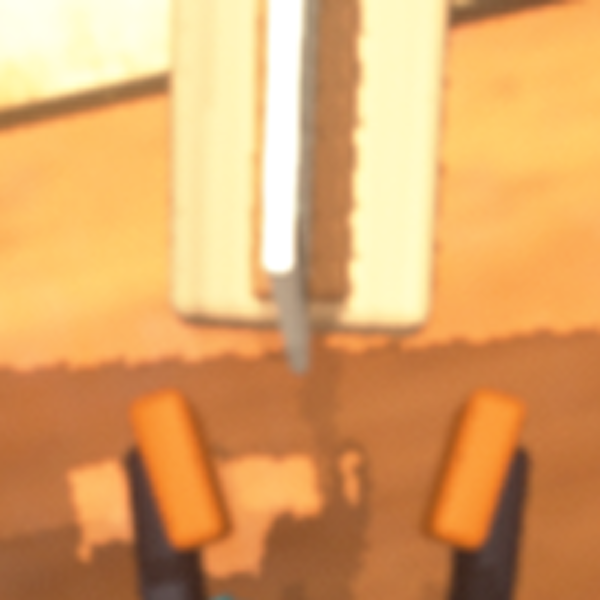

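send_rows(
  commands=[
    [[0,0,0.6],[-0.4,-0.4,1],255],
    [[0,0,1.2],[-0.8,-0.7,2.5],255],
    [[0,0,2],[-1.3,-1.1,4.5],255],
    [[0,0,2],[-1.3,-1.1,6.5],255],
    [[0,0,2],[-1.3,-1.1,8.5],255],
    [[0,0,2],[-1.3,-1.1,10],255],
    [[0,0,2],[-1.3,-1.1,11],255],
    [[0,0,2],[-1.3,-1.1,11.5],255],
    [[0,0,2],[-1.3,-1.1,11.5],255],
    [[0,0,2],[-1.3,-1.1,11.5],255],
  ],
)

```text
t: 5.98
position: [0.5964, -0.0657, 0.1408]
ee_rot: [[0.234, 0.972, 0.001], [0.972, -0.234, -0.0], [-0.0, 0.001, -1.0]]
ft_force: [1.5, -0.3, -0.8]
gripper_width: 0.0219
grip_force: 30.0
```

```bash
python3 - <<'E'
from h import *
f=grab_frame("wrist");im=f["image"]
cv2.imwrite("pics/w5.png",cv2.resize(im[0:200,150:350],(600,600),interpolation=cv2.INTER_CUBIC))
np.savez("w5.npz",K=f["K"],R=f["R"],t=f["t"])
o=get_obs();print(o["t"],o["position"],o["ee_rot"].round(3).tolist(),o["gripper_width"],o["ft_force"])
E
```

```text
6.0333 [ 0.59668998 -0.06556395  0.14124356] [[0.234, 0.972, 0.002], [0.972, -0.234, -0.0], [0.0, 0.002, -1.0]] 0.02219843985961863 [-0.50010394  0.28192065 -1.24625852]
```

View pics/w5.png

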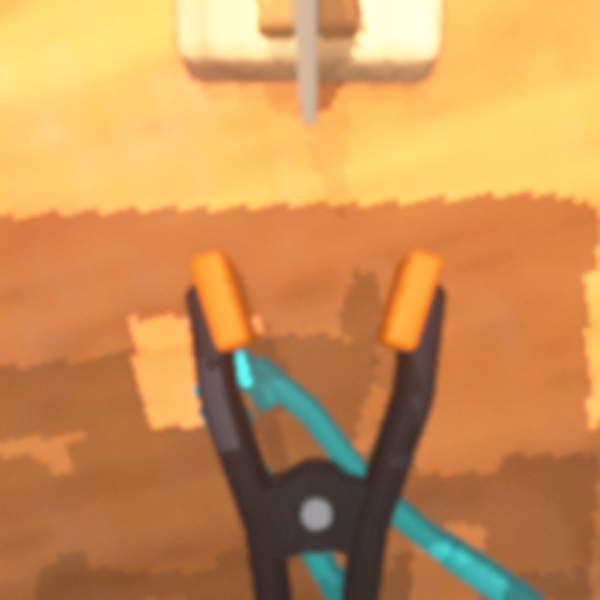

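The open clip (pivot (316,514) in the crop, jaws 192–443) points at the plain card's edge, which ends at (309,120). The card face is seen end-on, so the yaw is right.

```bash
python3 - <<'E'
from h import *
d=np.load("w5.npz");C=(d["K"],d["R"],d["t"]);o=get_obs()
E=np.array([0.6259,0.0546])
# fit: refine the edge from w4 (383,90.7)->z.137 and w5 bottom
def ray(C,p,z):
    v=C[1].T@np.linalg.inv(C[0])@np.r_[p,1];c=-C[1].T@C[2]
    return c+v*(z-c[2])/v[2]
g=np.load("w4.npz");G=(g["K"],g["R"],g["t"])
for n,X in[("w5 bottom",ray(C,(150+309/3,40),.022)),("w4 top",ray(G,np.array((383,90.7))/1.5625,.137)),("w4 bot",ray(G,np.array((389.7,123))/1.5625,.022)),("pivot",ray(C,(150+316/3,514/3),.0915)),("tip in mid",ray(C,(150+317.5/3,250/3),.0915))]:
    print(n,X.round(4),tool(X,o))
for z in(.03,.06,.09,.137):
    for n in(.6259,.6265): print(z,(proj(C,np.array([n,.0546,z]))-[150,0])*3)
E
```

```text
w5 bottom [0.6246 0.0526 0.022 ] [12.14 -0.08 11.93]
w4 top [0.6253 0.0552 0.137 ] [12.41 -0.05  0.43]
w4 bot [0.6255 0.0543 0.022 ] [12.32 -0.02 11.93]
pivot [ 0.6082 -0.0215  0.0915] [4.55 0.08 4.97]
tip in mid [0.6183 0.0193 0.0915] [8.76 0.1  4.98]
0.03 [312.56107353  99.51058616]
0.03 [315.27584271  98.78359282]
0.06 [312.26815274  54.94831937]
0.06 [315.49220842  54.07437326]
0.09 [311.83996712 -10.1918931 ]
0.09 [315.80851654 -11.28666929]
0.137 [ 310.54630273 -206.99806458]
0.137 [ 316.76437889 -208.80345047]
```

send_rows(
  commands=[
    [[0,0,0],[0.4,-0.15,0],255],
    [[0,0,0],[1,-0.15,0],255],
    [[0,0,0],[1.7,-0.15,0],255],
    [[0,0,0],[2.4,-0.15,0],255],
    [[0,0,0],[3.1,-0.15,0],255],
    [[0,0,0],[3.8,-0.15,0],255],
    [[0,0,0],[4.4,-0.15,0],255],
    [[0,0,0],[4.8,-0.15,0],255],
    [[0,0,0],[5.1,-0.15,0],255],
    [[0,0,0],[5.1,-0.15,0],255],
    [[0,0,0],[5.1,-0.15,0],255],
    [[0,0,0],[5.1,-0.15,0],255],
  ],
)

```text
t: 7.03
position: [0.6066, -0.0155, 0.1402]
ee_rot: [[0.234, 0.972, -0.0], [0.972, -0.234, -0.0], [-0.0, -0.0, -1.0]]
ft_force: [-0.5, 0.1, -1.2]
gripper_width: 0.0219
grip_force: 30.0
```

```bash
python3 - <<'E'
from h import *
f=grab_frame("wrist");s=grab_frame("side")["image"];t=grab_frame("top")["image"]
r=lambda im,w,h:cv2.resize(im,(w,h),interpolation=cv2.INTER_CUBIC)
c=np.zeros((600,800,3),np.uint8)
c[:400,:400]=r(f["image"][0:200,150:350],400,400)
c[:400,400:]=r(s[120:280,200:360],400,400)
c[400:,:400]=r(t[120:220,150:350],400,200)
c[400:,400:]=r(t[180:240,250:370],400,200)
cv2.imwrite("pics/c6.png",c)
o=get_obs();print(o["t"],o["position"],o["ee_rot"].round(3).tolist(),o["gripper_width"],o["ft_force"])
for q in[CAM["top"],CAM["side"]]: print(proj(q,np.array([.463,-.143,.137])))
E
```

```text
7.1833 [ 0.60658777 -0.01556094  0.14024346] [[0.234, 0.972, -0.0], [0.972, -0.234, -0.0], [-0.0, -0.0, -1.0]] 0.02176771941696464 [ 0.04148266 -0.09498709  0.238872  ]
[316.05522154 206.98617496]
[205.59357073 225.63912655]
```

View pics/c6.png

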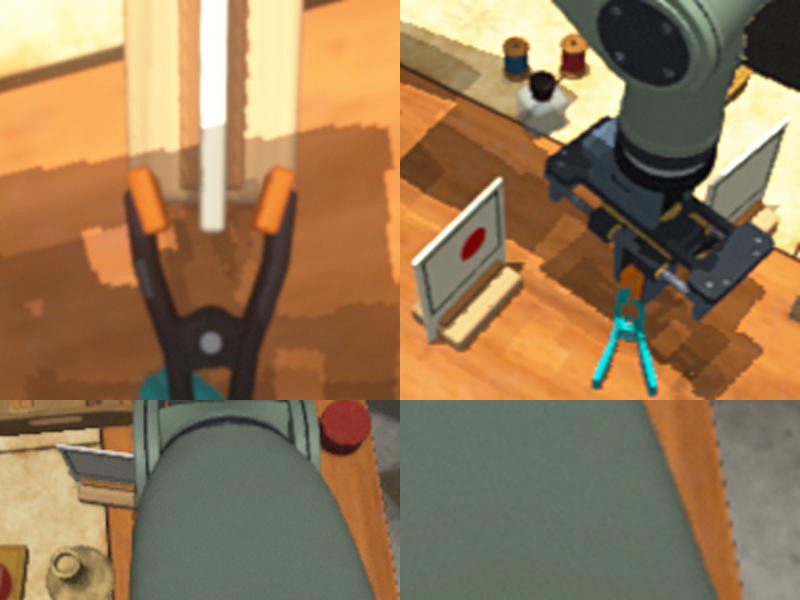

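The card's edge sits centred between the open jaws (card at column 212, jaws 165 and 260). The sold stand and turquoise clip haven't moved. One depth check, then hand in.

```bash
python3 - <<'E'
from h import *
f=grab_frame("wrist");C=(f["K"],f["R"],f["t"]);o=get_obs()
def ray(p,z):
    v=C[1].T@np.linalg.inv(C[0])@np.r_[p,1];c=-C[1].T@C[2]
    return tool(c+v*(z-c[2])/v[2],o)
e=ray((256,115.5),.137);t=ray((255.5,84),.0905);print(e,t)
ok=0.8<t[0]-e[0]<2.6 and abs(t[1]-e[1])<.3
print(ok)
if ok: print(finish_job())
E
```

```text
[7.36 0.12 0.32] [8.75 0.11 4.97]
True
the job is handed in; nothing more can be done
None
```

The clip is off the sold card and held level and wide open around the plain card's right-hand edge. The edge is about 14 mm inside the jaw tips with no force on the wrist, the sold stand hasn't moved, and the job was handed in at about 7.2 s.

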